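# Switch on the microscope station in order

## Robot

A 6-joint arm with a two-finger parallel gripper is mounted at the origin on a cart in front of the work surface, level with it; the furniture and walls round the work are solid. World frame = base frame: x ahead of the robot, y to its left, z up, the work surface at z = 0. Lengths are in mm, angles in rad, forces in N, time in s.
With the tool pointing down it reaches from about 275 to 1000 mm from the base axis. Payload 8.4 kg.
Tool frame: the origin (TCP) lies on the centre line of the jaws, within the pads' length; the fingertips stand r.tip_reach ahead of it and the grasp point (between the pads) lies 11 mm behind it (r.tip_reach is the distance from the TCP to the fingertips, in mm); z points along the fingers, y is the line along which they close (so a half turn about z gives the same grasp; the last joint's range is limited). The gripper opens to 85 mm and grips with 20 to 120 N. Pads are 22 mm wide; open, the fingers measure 114 mm over their backs; the gripper's body (76 mm by 85 mm) begins 54 mm behind the grasp point. The pads swing forward as they close: fully open they stand 13 mm farther back than shut.
Start: joints at [-1.221, 0.353, 1.633, -0, 1.155, -0.002], TCP at [215.366, -586.724, 239.281] pointing down, gripper open.
Joint ranges: [-2.63, 2.63], [-0.92, 2.1], [0.06, 2.66], [-1.3, 4.44], [0, 2.69], [-3.02, 3.02]. Speed limits (rad/s): [2.22, 2.22, 2.79, 3.14, 3.14, 3.14].

## Interface

Orientations are given as [roll, pitch, yaw] about the fixed x, y, z axes, in that order (R = Rz(yaw) Ry(pitch) Rx(roll)).
In Python, from rig import r gives the robot as it stands.
- The arm moves only by the tool carry_out, never from a script. Its argument "targets" is a list of rows, each an object with "dp": the shift along the tool's x, y, z in mm, a list of three; "yaw": the turn about the tool's z in degrees. A call has 1 to 12 rows; each row is the pose to reach, as a shift and turn from the pose commanded when the call began, along the tool's axes at that moment; what a row does not reach only later rows make up. A row lasts 1/8 s, in which the tool goes at most 62.5 mm and 10.7 degrees, less where a joint would pass 70% of its speed; a pose out of reach is approached as far as the arm can. A call with a gripper value outside its range is refused whole. "fingers" is the opening, from -1 (shut) to 1 (fully open), so that 0 is half open, set as the call begins (left out, the last holds). The fingers move at their own pace and stop on an object; "grip_force" is the grip in N (left out, the last holds). Time passes only in rows, so rows that repeat a pose let the fingers close. It gives the time, the measured TCP pose, the force, the opening and the grip force at its end, in the units of the state.
- r.sense(): the state, without advancing time (a new reading comes with each control period).
- r.grab_frame(name): name is "scene" or "top" or "wrist"; returns the picture (420x560x3 uint8, red, green, blue); there is no depth.
- r.get_calibration(name): a dict with "fx", "fy", "cx", "cy" (pixels), "dist_coeffs" ([k1, k2, p1, p2, k3] as OpenCV has them; the pictures are not rectified), "rvec" (rotation vector, rad) and "tvec" (3), from world to camera coordinates, as OpenCV has them. Camera axes: x right, y down, z forward; pixel columns grow to the right and rows downward; lengths in mm; the calibration is good to about 2 mm. A picture is of the moment at which its call begins: read the wrist's pose just before it. get_calibration takes no time and is no camera call; for the wrist camera it gives the pose at the moment of the call.
- r.sign_off(): hands the job in; it is judged then, once.
The state is a dict: "clock": time; "qpos": joint angles; "qvel": joint speeds; "joint_efforts": joint torques, N m; "eef_pos": TCP position; "tcp_rot": TCP orientation; "contact_force": force on the tool from outside, world axes, zero at the start; "wrist_torque": the same for the moment, N m; "opening": opening from 0.0 (shut) to 1.0 (fully open); "grasp_force": force on a finger pad.
Only numpy, scipy, OpenCV 4.12 (cv2) and the standard library are available. Lean on these libraries where they do the work, as an engineer would, in place of code of your own. Each camera call takes 0.05 s, during which the arm holds its last target. There are 200 camera calls.

## Task

Switch on the microscope station: with the fingertips, gently press down the green button (power), then the yellow (lamp), then the blue (camera), each all the way so that it stays in. Do not press the red stop button, do not lift, tip or shove the button boxes, and leave the glassware and other things round them where they are.

Things in the scene. Friction and masses are not known exactly. Their poses are not given: they have to be found in the camera images.
- green_box: Loose control box of the green button (power): grey and white plastic box 64 x 64 mm, 42 mm high, with a black collar (43 mm across, to 46 mm) and the green round button on top; 0.45 kg or so. Origin: centre of its underside, on the bench; z up.
- green_top (a point): Centre of the flat top of the green button, which is 32 mm across and stands 66 mm above the bench when out, 58 mm when latched fully in and let go.
- green_button (a joint): Travel of the latch under the green button in m: 0 is fully out, 0.008 fully in. It slides straight down against about 3 N of friction and stays where it is pushed. The cap rides on it on a spring (2.5 N per mm, 8 mm at most), so the cap first yields about 1 mm, then the latch moves 8 mm, then the force climbs by 2.5 N per mm; even then the cap top stays 4 mm above the collar.
- yellow_box: Loose control box of the yellow button (lamp): grey and white plastic box 64 x 64 mm, 42 mm high, with a black collar (43 mm across, to 46 mm) and the yellow round button on top; 0.45 kg or so. Origin: centre of its underside, on the bench; z up.
- yellow_top (a point): Centre of the flat top of the yellow button, which is 32 mm across and stands 66 mm above the bench when out, 58 mm when latched fully in and let go.
- yellow_button (a joint): Travel of the latch under the yellow button in m: 0 is fully out, 0.008 fully in. It slides straight down against about 3 N of friction and stays where it is pushed. The cap rides on it on a spring (2.5 N per mm, 8 mm at most), so the cap first yields about 1 mm, then the latch moves 8 mm, then the force climbs by 2.5 N per mm; even then the cap top stays 4 mm above the collar.
- blue_box: Loose control box of the blue button (camera): grey and white plastic box 64 x 64 mm, 42 mm high, with a black collar (43 mm across, to 46 mm) and the blue round button on top; 0.45 kg or so. Origin: centre of its underside, on the bench; z up.
- blue_top (a point): Centre of the flat top of the blue button, which is 32 mm across and stands 66 mm above the bench when out, 58 mm when latched fully in and let go.
- blue_button (a joint): Travel of the latch under the blue button in m: 0 is fully out, 0.008 fully in. It slides straight down against about 3 N of friction and stays where it is pushed. The cap rides on it on a spring (2.5 N per mm, 8 mm at most), so the cap first yields about 1 mm, then the latch moves 8 mm, then the force climbs by 2.5 N per mm; even then the cap top stays 4 mm above the collar.
- red_box: Loose control box of the red button (stop): grey and white plastic box 64 x 64 mm, 42 mm high, with a black collar (43 mm across, to 46 mm) and the red round button on top; 0.45 kg or so. Origin: centre of its underside, on the bench; z up.
- red_top (a point): Centre of the flat top of the red button, which is 32 mm across and stands 66 mm above the bench when out, 58 mm when latched fully in and let go.
- red_button (a joint): Travel of the latch under the red button in m: 0 is fully out, 0.008 fully in. It slides straight down against about 3 N of friction and stays where it is pushed. The cap rides on it on a spring (2.5 N per mm, 8 mm at most), so the cap first yields about 1 mm, then the latch moves 8 mm, then the force climbs by 2.5 N per mm; even then the cap top stays 4 mm above the collar.
- flask: Loose small conical glass flask, 66 mm wide, 77 mm high; a bystander. Origin: centre of its underside.
- amber_bottle: Loose small brown bottle with a white cap, 40 mm wide, 75 mm high; a bystander. Origin: centre of its underside.
- petri_dish: Loose shallow clear petri dish, 58 mm wide, 15 mm high; a bystander. Origin: centre of its underside.
- coverslip_box: Loose small pale blue box, 30 x 30 x 14 mm; a bystander. Origin: centre of its underside.
There are look-alikes about, which are no part of the job. Leave any purple or turquoise look-alike of the green_box alone.

How it is judged:
By the outcome, as a careful person would: the job done as asked, in the order asked, and still so for the second after the job is handed in, with the robot touching nothing.
It also fails if it takes over 42 s, if anything falls off the work surface, if the arm or the gripper's body presses on something with over 40 N, if the wrist force passes 120 N, or if a joint passes its speed limit or range.

## Working session

There is one attempt and no reset: what is moved stays moved. The work goes in short steps, Python scripts to look and compute and a tool call to move; the robot and the scene stay as the last step left them, time stands still between calls to the robot, and variables do not carry over. Pictures are saved under pics/ and viewed, at most 10 in all, crops included, and the job is handed in when it is done.

Besides the shell and the picture viewer there is one more tool, called after ">>>" as name(argument=value, ...) on one line, values as JSON. carry_out: Moves the arm, as the interface text tells. Its arguments: {"type":"object","properties":{"targets":{"type":"array","items":{"type":"object","properties":{"dp":{"type":"array","items":{"type":"number"}},"yaw":{"type":"number"}}}},"fingers":{"type":"number"},"grip_force":{"type":"number"}},"required":["targets"]}

```bash
mkdir -p pics; python3 - <<'E'
from rig import r
import cv2
s=r.sense();print(s['clock'],s['eef_pos'],s['tcp_rot'],s['opening'],s['contact_force'],r.tip_reach)
for n in("top","scene"):
    cv2.imwrite(f'pics/{n}0.png',r.grab_frame(n)[:,:,::-1]); c=r.get_calibration(n); print(n,c)
E
```

```text
0.0 [ 215.16889828 -586.29714169  238.55543819] [-3.14018404e+00  4.18586609e-05  3.51803003e-01] 0.995934746925273 [ 0.4135723  -1.00296919  0.51301886] 8.0
top {'fx': 413.93242311806364, 'fy': 413.93242311806364, 'cx': 281.37470719852854, 'cy': 206.11231189967532, 'dist_coeffs': array([-0.11951243,  0.        ,  0.        ,  0.        ,  0.        ]), 'rvec': array([ 2.13422914, -2.13826967,  0.17254382]), 'tvec': array([  13.62427973,  553.07483156, 1054.1092212 ])}
scene {'fx': 478.92542671339555, 'fy': 478.92542671339555, 'cx': 283.5521187603108, 'cy': 210.9843950422062, 'dist_coeffs': array([0.01413436, 0.        , 0.        , 0.        , 0.        ]), 'rvec': array([ 0.91737725, -2.3703466 ,  1.21548115]), 'tvec': array([412.1560857 , 249.56693117, 996.93503054])}
```

View pics/top0.png

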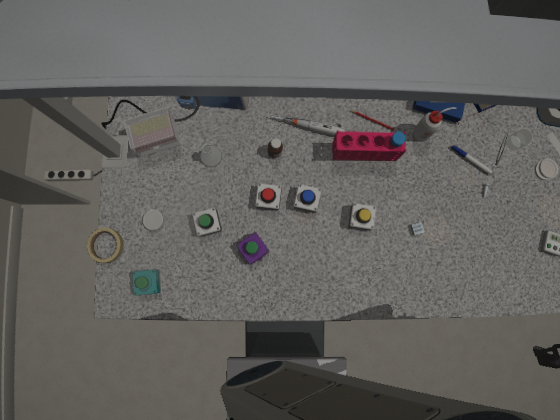

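View pics/scene0.png

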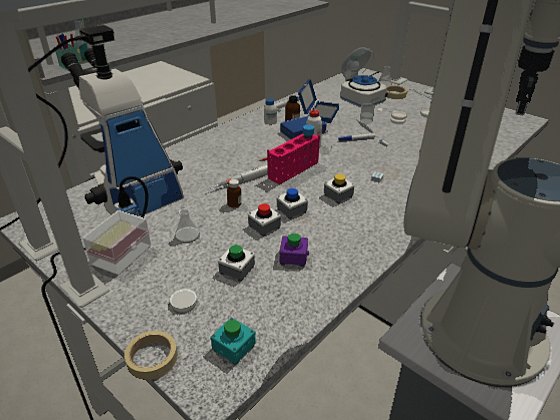

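Top view: real green at (205,221), red (268,195), blue (308,198), yellow (364,216). The purple (252,248) and turquoise (142,283) boxes are decoys, and a shelf covers the top of the image.

```bash
cat >h.py <<'E'
import cv2,numpy as np
def ray(c,px):
    K=np.array([[c['fx'],0,c['cx']],[0,c['fy'],c['cy']],[0,0,1]])
    u=cv2.undistortPoints(np.array([[px]],float),K,np.array(c['dist_coeffs']))[0,0]
    R=cv2.Rodrigues(np.array(c['rvec']))[0]
    return -R.T@np.array(c['tvec']), R.T@np.array([u[0],u[1],1])
def onplane(c,px,z):
    o,d=ray(c,px); return o+d*(z-o[2])/d[2]
H={'green':(40,85),'yellow':(18,35),'blue':(100,125)}
def blob(img,col,px,w=13):
    h=cv2.cvtColor(img,cv2.COLOR_RGB2HSV); lo,hi=H[col]
    m=cv2.inRange(h,(lo,110,50),(hi,255,255)); k=np.zeros_like(m)
    x,y=map(int,px); k[y-w:y+w,x-w:x+w]=1; m=m*k
    n,l,s,c=cv2.connectedComponentsWithStats(m)
    i=1+np.argmax(s[1:,4]); return c[i],s[i]
E
python3 - <<'E'
from h import *
from rig import r
P={'top':{'green':(205,221),'yellow':(364,216),'blue':(308,198)},'scene':{'green':(236,252),'yellow':(340,180),'blue':(292,195)}}
for n in P:
    img=cv2.imread(f'pics/{n}0.png')[:,:,::-1].copy(); c=r.get_calibration(n)
    for k,p in P[n].items():
        q,s=blob(img,k,p); print(n,k,q.round(1),s,onplane(c,q,66 if n=='top' else 61).round(1))
c=r.get_calibration('wrist');print(c, r.sense()['eef_pos'])
E
```

```text
top green [206.8 221.5] [204 217   6   9  32] [509.4 206.4  66. ]
top yellow [364.4 214.6] [359 209  12  12 120] [ 526.9 -203.8   66. ]
top blue [307.6 195.6] [302 190  12  12 117] [577.5 -56.1  66. ]
scene green [235.5 250.5] [229 245  14  13 115] [510.1 216.5  61. ]
scene yellow [339.3 178.6] [334 174  12  11  95] [ 521.8 -198.3   61. ]
scene blue [291.9 193. ] [287 188  11  11 103] [572.4 -51.4  61. ]
{'fx': 314.8011164840045, 'fy': 314.8011164840045, 'cx': 277.1791640104476, 'cy': 211.70089752037242, 'dist_coeffs': array([-0.050704,  0.      ,  0.      ,  0.      ,  0.      ]), 'rvec': array([-2.33965631,  1.63564404,  0.27577834]), 'tvec': array([-625.32543915,  -42.56494382,  380.71451434])} [ 215.24450748 -586.34752045  238.6528224 ]
```

>>> carry_out(targets=[{"dp": [50,-59,5]},{"dp": [100,-117,10]},{"dp": [150,-176,15]},{"dp": [200,-234,20]},{"dp": [250,-293,25]},{"dp": [300,-351,30]},{"dp": [350,-410,35]},{"dp": [400,-468,40]},{"dp": [450,-527,45]},{"dp": [500,-585,50]},{"dp": [552,-645,55]},{"dp": [552,-645,55]}], fingers=-1, grip_force=20)

```text
schema error: expected keys dp, yaw
```

>>> carry_out(targets=[{"dp": [40,-47,5],"yaw": 0},{"dp": [90,-105,10],"yaw": 0},{"dp": [140,-164,15],"yaw": 0},{"dp": [190,-222,20],"yaw": 0},{"dp": [240,-281,25],"yaw": 0},{"dp": [290,-339,30],"yaw": 0},{"dp": [340,-398,35],"yaw": 0},{"dp": [390,-456,40],"yaw": 0},{"dp": [440,-515,45],"yaw": 0},{"dp": [490,-573,50],"yaw": 0},{"dp": [530,-620,55],"yaw": 0},{"dp": [552,-645,55],"yaw": 0}], fingers=-1, grip_force=20)

```text
clock: 1.6
eef_pos: [476.1, 116.4, 189.7]
tcp_rot: [3.141, 0.0, 0.352]
contact_force: [0.8, -1.4, 0.6]
opening: -0.008
grasp_force: 0.0
```

>>> carry_out(targets=[{"dp": [30,-35,0],"yaw": 0},{"dp": [50,-60,0],"yaw": 0},{"dp": [50,-60,0],"yaw": 0},{"dp": [50,-60,0],"yaw": 0}])

```text
clock: 2.1
eef_pos: [501.5, 187.3, 189.5]
tcp_rot: [3.141, 0.001, 0.352]
contact_force: [-0.0, 0.2, 0.8]
opening: 0.003
grasp_force: 0.0
```

```bash
cat >look.py <<'E'
from h import *
from rig import r
import sys
def look(col,guess,name):
    c=r.get_calibration('wrist'); img=r.grab_frame('wrist'); s=r.sense()
    cv2.imwrite(f'pics/{name}.png',img[:,:,::-1])
    K=np.array([[c['fx'],0,c['cx']],[0,c['fy'],c['cy']],[0,0,1]])
    g=cv2.projectPoints(np.array([[*guess,63.]]),c['rvec'],c['tvec'],K,c['dist_coeffs'])[0].ravel()
    R=cv2.Rodrigues(c['rvec'])[0]
    print(s['clock'],s['eef_pos'].round(1),s['tcp_rot'].round(4),s['contact_force'].round(1),'cam',(-R.T@c['tvec']).round(0),'guess px',g.round(0))
    try:
        q,st=blob(img,col,g,45); print(q.round(1),st,onplane(c,q,66).round(1),onplane(c,q,63).round(1))
    except Exception as e: print(e)
look(sys.argv[1],eval(sys.argv[2]),sys.argv[3])
E
python3 look.py green '(510,210)' w1
```

```text
2.15 [501.5 186.9 189.7] [3.1414e+00 1.0000e-03 3.5150e-01] [-0.2 -0.1  0.2] cam [581. 216. 324.] guess px [255. 186.]
[253.5 180.1] [ 235  162   38   37 1095] [515.7 212.7  66. ] [514.9 212.6  63. ]
```

View pics/w1.png

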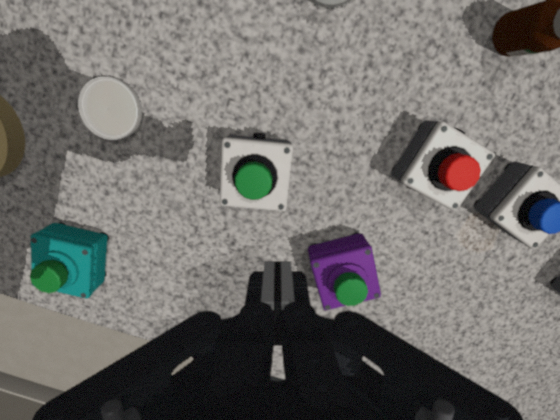

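The wrist view shows the green cap at (253,180), with the closed fingertips at (278,265). Next I move over it and come down.

>>> carry_out(targets=[{"dp": [21,-20,30],"yaw": 0},{"dp": [21,-20,75],"yaw": 0},{"dp": [21,-20,100],"yaw": 0},{"dp": [21,-20,108],"yaw": 0},{"dp": [21,-20,112],"yaw": 0},{"dp": [21,-20,112],"yaw": 0}])

```text
clock: 2.9
eef_pos: [515.4, 213.7, 78.8]
tcp_rot: [-3.142, -0.001, 0.351]
contact_force: [-0.2, -0.3, 0.4]
opening: 0.004
grasp_force: 0.0
```

```bash
python3 look.py green '(514,213)' w2
```

```text
2.95 [515.5 213.9  78.9] [-3.1415e+00 -1.6000e-03  3.5150e-01] [-0.3  0.7  0.1] cam [594. 242. 214.] guess px [276. 269.]
[276.6 254.3] [ 248  237   58   39 1297] [524.1 216.4  66. ] [522.7 215.9  63. ]
```

View pics/w2.png

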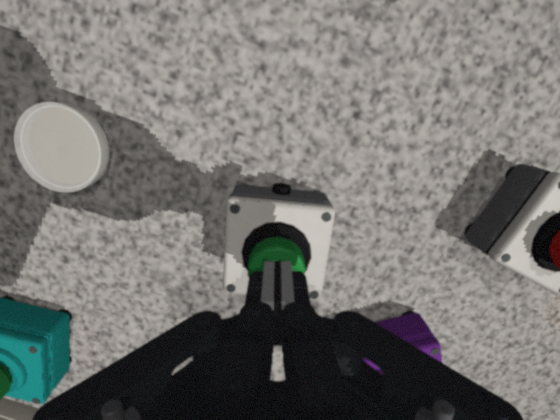

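The tips are over the green cap, which is centred near (277,266). Pressing now.

>>> carry_out(targets=[{"dp": [0,0,3],"yaw": 0},{"dp": [0,0,6],"yaw": 0},{"dp": [0,0,9],"yaw": 0},{"dp": [0,0,12],"yaw": 0},{"dp": [0,0,15],"yaw": 0},{"dp": [0,0,16],"yaw": 0},{"dp": [0,0,16],"yaw": 0}])

```text
clock: 3.82
eef_pos: [515.4, 214.0, 62.3]
tcp_rot: [-3.142, -0.001, 0.352]
contact_force: [-0.0, -0.1, 8.1]
opening: 0.002
grasp_force: 4.4
```

Green is latched: 8 N at the end of travel, against about 3 N of sliding friction. On to yellow.

>>> carry_out(targets=[{"dp": [0,0,-20],"yaw": 0},{"dp": [0,0,-60],"yaw": 0},{"dp": [-15,40,-90],"yaw": 0},{"dp": [-35,90,-100],"yaw": 0},{"dp": [-56,140,-100],"yaw": 0},{"dp": [-76,190,-100],"yaw": 0},{"dp": [-97,240,-100],"yaw": 0},{"dp": [-117,290,-100],"yaw": 0},{"dp": [-138,340,-100],"yaw": 0},{"dp": [-155,380,-100],"yaw": 0},{"dp": [-160,393,-100],"yaw": 0},{"dp": [-160,393,-100],"yaw": 0}])

```text
clock: 5.32
eef_pos: [499.7, -210.4, 161.5]
tcp_rot: [-3.141, 0.001, 0.35]
contact_force: [0.5, 0.5, 0.0]
opening: 0.0
grasp_force: 0.0
```

```bash
python3 look.py yellow '(525,-201)' w3
```

```text
5.375 [ 499.7 -209.5  161.5] [-3.1405e+00  6.0000e-04  3.5130e-01] [-0.4 -0.  -0.6] cam [ 579. -182.  296.] guess px [276. 182.]
[284.1 179.6] [ 263  159   44   43 1439] [ 529.2 -206.    66. ] [ 528.6 -206.3   63. ]
```

View pics/w3.png

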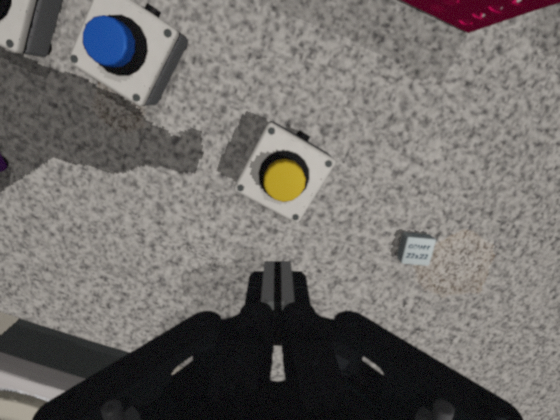

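The yellow cap is at (284,180), tips at (278,265), with clear space around. Moving over it and pressing in one go.

>>> carry_out(targets=[{"dp": [15,3,10],"yaw": 0},{"dp": [28,5.5,50],"yaw": 0},{"dp": [28,5.5,75],"yaw": 0},{"dp": [28,5.5,83],"yaw": 0},{"dp": [28,5.5,87],"yaw": 0},{"dp": [28,5.5,90],"yaw": 0},{"dp": [28,5.5,93],"yaw": 0},{"dp": [28,5.5,96],"yaw": 0},{"dp": [28,5.5,98],"yaw": 0},{"dp": [28,5.5,99],"yaw": 0},{"dp": [28,5.5,99],"yaw": 0}])

```text
clock: 6.75
eef_pos: [528.9, -206.0, 63.3]
tcp_rot: [3.141, -0.001, 0.352]
contact_force: [1.8, 2.8, 5.9]
opening: -0.001
grasp_force: 3.1
```

>>> carry_out(targets=[{"dp": [0,0,1],"yaw": 0},{"dp": [0,0,2],"yaw": 0},{"dp": [0,0,2],"yaw": 0}])

```text
clock: 7.12
eef_pos: [528.9, -206.0, 61.7]
tcp_rot: [3.141, -0.001, 0.352]
contact_force: [-0.4, 2.5, 10.7]
opening: 0.003
grasp_force: 5.1
```

Yellow is latched: the force climbs at the spring rate. On to blue.

>>> carry_out(targets=[{"dp": [0,0,-20],"yaw": 0},{"dp": [0,0,-60],"yaw": 0},{"dp": [20,-35,-90],"yaw": 0},{"dp": [45,-80,-98],"yaw": 0},{"dp": [66,-118,-98],"yaw": 0},{"dp": [71,-127,-98],"yaw": 0},{"dp": [71,-127,-98],"yaw": 0}])

```text
clock: 8.0
eef_pos: [550.9, -62.0, 158.6]
tcp_rot: [3.142, 0.001, 0.353]
contact_force: [-0.1, -0.2, -0.4]
opening: -0.003
grasp_force: 0.0
```

```bash
python3 look.py blue '(576,-55)' w4
```

```text
8.05 [550.9 -62.7 158.6] [3.1414e+00 9.0000e-04 3.5230e-01] [-0.  -0.  -1.1] cam [630. -34. 294.] guess px [279. 184.]
[284. 181.] [ 263  160   44   43 1447] [580.1 -57.6  66. ] [579.4 -57.9  63. ]
```

View pics/w4.png

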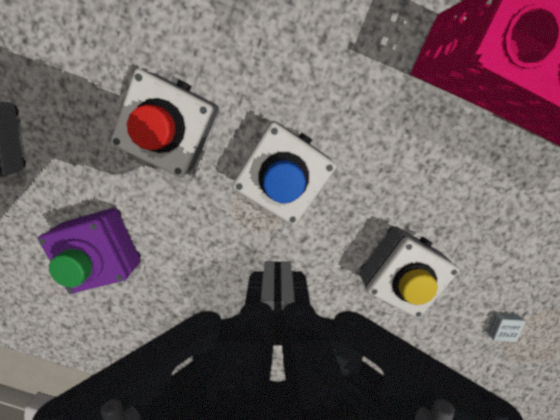

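The blue cap is at (284,181), red well clear at (152,127). Same offset as for yellow.

>>> carry_out(targets=[{"dp": [15,3,10],"yaw": 0},{"dp": [28,5.5,50],"yaw": 0},{"dp": [28,5.5,73],"yaw": 0},{"dp": [28,5.5,81],"yaw": 0},{"dp": [28,5.5,85],"yaw": 0},{"dp": [28,5.5,88],"yaw": 0},{"dp": [28,5.5,91],"yaw": 0},{"dp": [28,5.5,94],"yaw": 0},{"dp": [28,5.5,96],"yaw": 0},{"dp": [28,5.5,97],"yaw": 0},{"dp": [28,5.5,97.5],"yaw": 0},{"dp": [28,5.5,97.5],"yaw": 0}])

```text
clock: 9.55
eef_pos: [580.0, -57.8, 62.2]
tcp_rot: [3.141, -0.001, 0.352]
contact_force: [-1.6, -2.5, 9.2]
opening: -0.002
grasp_force: 4.6
```

Blue is fully in at 9 N. I retract and check the result.

>>> carry_out(targets=[{"dp": [0,0,-20],"yaw": 0},{"dp": [0,0,-60],"yaw": 0},{"dp": [-40,0,-110],"yaw": 0},{"dp": [-90,0,-150],"yaw": 0},{"dp": [-130,0,-180],"yaw": 0},{"dp": [-150,0,-190],"yaw": 0},{"dp": [-150,0,-190],"yaw": 0}])

```text
clock: 10.42
eef_pos: [438.2, -109.5, 252.3]
tcp_rot: [3.141, -0.002, 0.351]
contact_force: [1.0, 0.6, -0.6]
opening: 0.002
grasp_force: 0.0
```

```bash
python3 - <<'E'
from rig import r
import cv2
s=r.grab_frame('scene')[:,:,::-1];o=cv2.imread('pics/scene0.png')
f=lambda i:cv2.resize(i[130:300,150:400],None,fx=3.1,fy=1.7*1.8,interpolation=cv2.INTER_CUBIC)[:, :780]
a=cv2.vconcat([cv2.resize(x[150:290,170:400],(480,292),interpolation=cv2.INTER_CUBIC) for x in(o,s)])
cv2.imwrite('pics/cmp.png',a)
E
```

```text
(no output)
```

View pics/cmp.png

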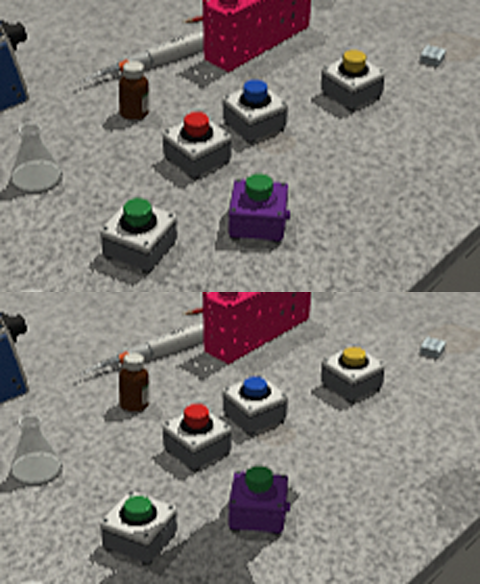

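The comparison (before above, after below) shows green (138,510), blue (255,387) and yellow (354,356) pressed in. Red is still out and nothing else has moved.

```bash
python3 -c "
from rig import r
print(r.sign_off())"
```

```text
the job is handed in; nothing more can be done
None
```

The green, yellow and blue buttons were pressed fully in, in that order, with red and everything else left as it was; the job was handed in at about 10.5 s.

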